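# Sort the cooking things back into their holders

## Task

Tidy up after cooking: stand the two spice jars upright in the two-bay caddy, one jar in each bay, put the garlic and the lemon in the slatted wooden crate, and lay the dough scraper flat in the low white tray. Leave the glass tumbler on the left and the mug on the right standing where they are.

Things in the scene. Friction and masses are not known exactly. Their poses are not given: they have to be found in the camera images.
- jar_red: round glass spice jar with red screw cap (cap is fixed), 45 mm diameter, 106 mm tall, about 0.11 kg, starts upright. Origin: centre of its underside; z up along the jar.
- jar_black: round glass spice jar with black cap (fixed), 44 mm diameter, 105 mm tall, about 0.11 kg, starts upright. Origin: centre of its underside; z up along the jar.
- garlic: garlic bulb, about round, 56 mm diameter and 56 mm tall. Origin: centre of its underside as it stands at the start, stem up along z.
- lemon: whole lemon lying on its side: 71 mm long (its x axis), 53 mm wide (y), 51 mm high. Origin: centre of its underside as it lies at the start; it turns with the lemon if that rolls.
- scraper: dough scraper lying flat: a thin steel blade 75 mm (x) by 110 mm (y), 2 mm thick, with a straight wooden grip along its middle: 24 mm wide (x), 112 mm long (y), its top 16 mm above the worktop; 0.12 kg. Grasp the grip across its 24 mm. Origin: centre of the underside.
- caddy: dark steel jar caddy, fixed to the worktop: open-topped, outside 82 mm (x) by 159 mm (y) by 40 mm high, walls and floor 5 mm, one 5 mm divider across its middle making two square bays, each 72 by 72 mm, centred at y = +38.5 mm and y = -38.5 mm. Origin: centre of the underside.
- crate: slatted light-wood crate, fixed to the worktop: open-topped, outside 150 mm (x) by 200 mm (y) by 50 mm high, walls and floor 6 mm. Origin: centre of the underside.
- tool_tray: low white tray, fixed to the worktop: open-topped, outside 118 mm (x) by 155 mm (y) by 26 mm high, walls and floor 5 mm; inside 108 by 145 mm, so the scraper lies in it with its grip along y. Origin: centre of the underside.
- tumbler: bystander: pale clear glass tumbler, 72 mm diameter, 85 mm tall, standing loose at the left (another clear glass stands nearer the front edge, in the middle). Origin: centre of its underside. Not to be disturbed.
- mug: bystander: spotted mug, 92 by 127 mm (with handle), 93 mm tall, standing loose at the right. Origin: middle of the underside of its bounding box. Not to be disturbed.
There are look-alikes about, which are no part of the job. Leave any pink look-alike of the jar_black alone.

How it is judged (in metres and radians):
At the end, for the whole second after the job is handed in: Each jar upright (within 7 degrees) on the caddy floor, one in each bay; garlic and lemon inside the crate; scraper flat on the floor of the white tray (origin within 30 mm of its middle in x and y); all released and at rest (under 0.03 m/s) (x of jar_red in the frame of caddy between -0.028 and 0.028 m and y of jar_red in the frame of caddy between -0.066 and 0.066 m and z of each of jar_red, jar_black in the frame of caddy below 0.013 m and angle between each of jar_red, jar_black's own z axis and vertical below 0.12 rad and x of jar_black in the frame of caddy between -0.028 and 0.028 m and y of jar_black in the frame of caddy between -0.066 and 0.066 m and ((y of jar_red in the frame of caddy above 0.018 m and y of jar_black in the frame of caddy below -0.018 m) or (y of jar_red in the frame of caddy below -0.018 m and y of jar_black in the frame of caddy above 0.018 m)) and x of garlic in the frame of crate between -0.074 and 0.074 m and y of garlic in the frame of crate between -0.099 and 0.099 m and z of each of garlic, lemon in the frame of crate below 0.07 m and x of lemon in the frame of crate between -0.074 and 0.074 m and y of lemon in the frame of crate between -0.099 and 0.099 m and x of scraper in the frame of tool_tray between -0.03 and 0.03 m and y of scraper in the frame of tool_tray between -0.03 and 0.03 m and z of scraper in the frame of tool_tray below 0.013 m and angle between scraper's own z axis and vertical below 0.1 rad and linear speed of each of jar_red, jar_black, garlic, lemon, scraper below 0.03 m/s); the robot touches nothing.
It fails at once if the tumbler is displaced by more than 30 mm or tipped (distance of tumbler from where it was at the start of the episode above 0.03 m or angle between tumbler's own z axis and vertical above 0.4 rad).
It fails at once if the mug is displaced by more than 30 mm or tipped (distance of mug from where it was at the start of the episode above 0.03 m or angle between mug's own z axis and vertical above 0.4 rad).
It also fails if it takes over 128 s, if anything falls off the work surface, if the arm or the gripper's body presses on something with over 40 N, if the wrist force passes 120 N, or if a joint passes its speed limit or range.

## Robot

A 6-joint arm with a two-finger parallel gripper is mounted at the origin on a cart in front of the work surface, level with it; the furniture and walls round the work are solid. World frame = base frame: x ahead of the robot, y to its left, z up, the work surface at z = 0. Lengths are in m, angles in degrees, forces in N, time in s.
With the tool pointing down it reaches from about 0.35 to 0.875 m from the base axis. Payload 4.2 kg.
Tool frame: the origin (TCP) lies at the very end of the fingers, on their centre line; the grasp point (between the pads) lies r.pinch_z behind it (r.pinch_z is the distance from the TCP to the grasp point, in m); y points along the fingers, z is the direction in which the jaws open and shut, and the axes are right-handed (so a half turn about y gives the same grasp; the last joint's range is limited). The gripper opens to 87 mm and grips with 3 to 60 N. Pads are 19 mm wide; open, the fingers measure 117 mm over their backs; the gripper's body (75 mm by 190 mm) begins 51 mm behind the grasp point.
Start: joints at [78.472, 22.042, 0.453, 0, -68.411, -14.817], TCP at [0.277, 0.56, 0.223] pointing down, gripper open.
Joint ranges: [-179.83, 179.83], [-69.29, 118.12], [-61.27, 80.66], [-181.25, 117.63], [-171.15, -9.14], [-177.46, 177.46]. Speed limits (degrees/s): [159.86, 159.86, 180, 180, 180, 180].

## Interface

Orientations are given as a 3x3 rotation matrix whose columns are the frame's x, y, z axes.
In Python, from station import sense, capture, camera_params, r gives the robot as it stands.
- The arm moves only by the tool move_arm, never from a script. Its argument "increments" is text: rows parted by semicolons, each of 7 numbers parted by spaces: the closure, from -1 (fully open) to 1 (shut), so that 0 is half open, then the shift along the tool's x, y, z in m, then the turn, a rotation vector about the tool's x, y, z in rad. In form: hand x y z wx wy wz; .... A call has 1 to 8 rows; each row is the pose to reach, as a shift and turn from the pose commanded when the call began, along the tool's axes at that moment; what a row does not reach only later rows make up. A row lasts 1/10 s, in which the tool goes at most 50 mm and 8.59 degrees, less where a joint would pass 70% of its speed; a pose out of reach is approached as far as the arm can. A call with a gripper value outside its range is refused whole. The fingers move at their own pace and stop on an object; the grip force is fixed at half the most. Time passes only in rows, so rows that repeat a pose let the fingers close. It gives the time, the measured TCP pose, the force and the opening at its end, in the units of the state.
- sense(): the state, without advancing time (a new reading comes with each control period).
- capture(name): name is "side" or "top" or "wrist"; returns (picture, depth): 400x640x3 uint8, red, green, blue; 400x640 float32, m along the optical axis (not along the pixel's ray), 0 where there is no reading.
- camera_params(name): a dict with "fx", "fy", "cx", "cy" (pixels), "xyz" and "orientation" of the camera in the world. Camera axes: x right, y down, z forward; pixel columns grow to the right and rows downward; lengths in m; the calibration is good to about 2 mm. A picture is of the moment at which its call begins: read the wrist's pose just before it. camera_params takes no time and is no camera call; for the wrist camera it gives the pose at the moment of the call.
- r.finish_job(): hands the job in, once; it reports no verdict.
The state is a dict: "time_s": time; "joints": joint angles; "joint_velocities": joint speeds; "effort": joint torques, N m; "tcp_pos": TCP position; "ee_rot": TCP orientation; "wrist_force": force on the tool from outside, world axes, zero at the start; "moment": the same for the moment, N m; "gripper_width": opening from 0.0 (shut) to 1.0 (fully open).
Only numpy, scipy, OpenCV 4.12 (cv2) and the standard library are available. Lean on these libraries where they do the work, as an engineer would, in place of code of your own. Each camera call takes 0.05 s, during which the arm holds its last target.

## Working session

There is one attempt and no reset: what is moved stays moved. The work goes in short steps, Python scripts to look and compute and a tool call to move; the robot and the scene stay as the last step left them, time stands still between calls to the robot, and variables do not carry over. Pictures are saved under pics/ and viewed, and the job is handed in when it is done.

Besides the shell and the picture viewer there is one more tool, called after ">>>" as name(argument=value, ...) on one line, values as JSON. move_arm: Moves the arm, as the interface text tells. Its arguments: {"type":"object","properties":{"increments":{"type":"string"}},"required":["increments"]}

```bash
ls; mkdir -p pics
python3 - <<'E'
from station import sense,capture,camera_params,r
import cv2,numpy as np
s=sense();print(s,r.pinch_z)
for n in("top","side"):
    im,d=capture(n);cv2.imwrite(f"pics/{n}0.png",im[:,:,::-1]);np.save(f"{n}0.npy",d);print(n,camera_params(n))
E
```

```text
pics
{'time_s': 0.0, 'joints': array([ 7.84734845e+01,  2.20897350e+01,  3.78659929e-01, -2.87597831e-02,
       -6.84107721e+01, -1.48175292e+01]), 'joint_velocities': array([-0.03691479, -0.02020085,  0.06809104,  0.02598017, -0.0112591 ,
        0.05000653]), 'effort': array([-5.42220841e-04, -3.90659022e+01,  1.87399399e+01,  4.21969324e+00,
        1.09592066e-02, -1.96191199e-04]), 'tcp_pos': array([0.27705561, 0.55955517, 0.22146336]), 'ee_rot': array([[-8.96063411e-01, -8.82263715e-04, -4.43925202e-01],
       [ 4.43926069e-01, -1.99043637e-03, -8.96061205e-01],
       [-9.30425774e-05, -9.99997630e-01,  2.17521706e-03]]), 'wrist_force': array([ 0.24304981,  0.52009279, -0.317516  ]), 'moment': array([-0.0281779 , -0.03704248, -0.01538603]), 'gripper_width': 0.9963374312521748} 0.0187
top {'fx': 412.3400447548697, 'fy': 412.3400447548697, 'cx': 320.55607528928135, 'cy': 198.57046165017312, 'xyz': array([ 0.38683762, -0.01278454,  1.26516575]), 'orientation': array([[ 0.01895036, -0.99486727,  0.09939815],
       [-0.99968606, -0.02048375, -0.01442895],
       [ 0.01639094, -0.09909351, -0.99494312]])}
side {'fx': 484.98970149476537, 'fy': 484.98970149476537, 'cx': 314.7268746300413, 'cy': 201.84077094395101, 'xyz': array([0.46465417, 1.10647082, 1.25378129]), 'orientation': array([[-0.99863507, -0.04806328,  0.02044307],
       [-0.04908087,  0.72969443, -0.68200961],
       [ 0.01786242, -0.68208208, -0.73105743]])}
```

View pics/top0.png

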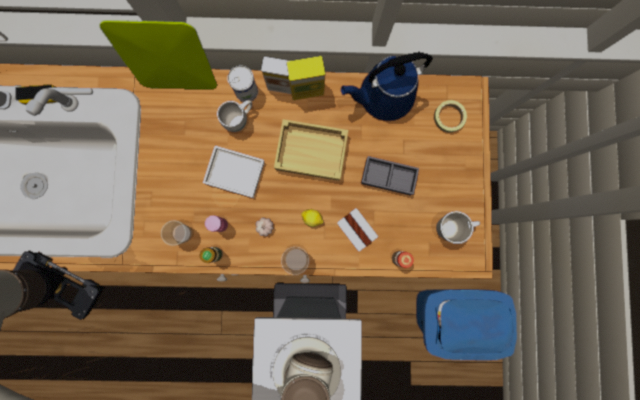

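View pics/side0.png

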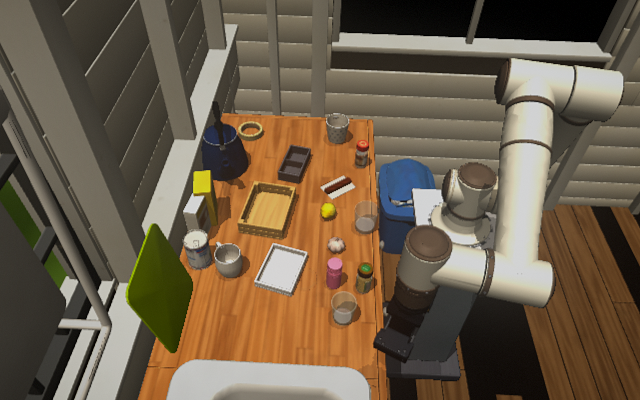

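```bash
cat > h.py <<'E'
import numpy as np,cv2
from station import sense,capture,camera_params,r
def cloud(d,c):
    v,u=np.mgrid[0:400,0:640]
    P=np.stack([(u-c["cx"])/c["fx"]*d,(v-c["cy"])/c["fy"]*d,d],-1)
    W=P@c["orientation"].T+c["xyz"]; W[d<=0]=np.nan
    return W
E
python3 - <<'E'
from h import *
a=cv2.imread("pics/top0.png");b=cv2.imread("pics/side0.png")
A=cv2.resize(a[140:280,150:310],None,fx=5,fy=4.1,interpolation=cv2.INTER_CUBIC)
cv2.imwrite("pics/cA.png",cv2.resize(a[200:280,150:310],None,fx=4,fy=4,interpolation=2))
cv2.imwrite("pics/cB.png",cv2.resize(a[140:280,290:490],None,fx=4,fy=4,interpolation=2))
cv2.imwrite("pics/cC.png",cv2.resize(b[230:330,300:400],None,fx=5,fy=5,interpolation=2))
d=np.load("top0.npy");W=cloud(d,camera_params("top"))
for n,p in dict(red=(404,260),pink=(216,223),blk=(211,254),garlic=(265,227),lemon=(312,217),scr=(357,230),cad1=(378,172),cad2=(403,180),crate=(311,152),tray=(234,172),table=(300,240)).items():
    print(n,W[p[1],p[0]].round(4))
E
```

```text
red [ 0.335  -0.2661  0.1054]
pink [0.4281 0.2625 0.102 ]
blk [0.3419 0.2706 0.11  ]
garlic [0.4212 0.1316 0.0454]
lemon [ 0.4531 -0.0062  0.0507]
scr [ 0.4184 -0.1431  0.0153]
cad1 [ 0.5994 -0.2077  0.0036]
cad2 [ 0.5751 -0.2843  0.0092]
crate [0.6573 0.0014 0.0054]
tray [0.5894 0.237  0.0058]
table [0.3849 0.0291 0.0027]
```

View pics/cA.png

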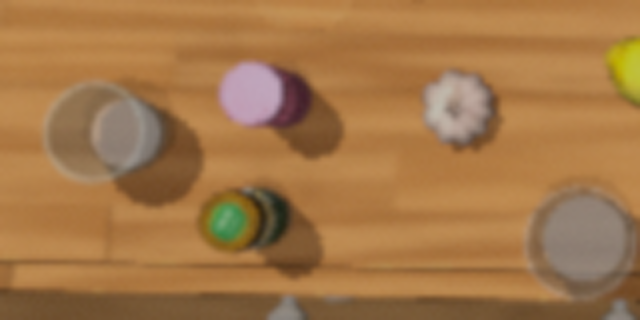

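View pics/cB.png

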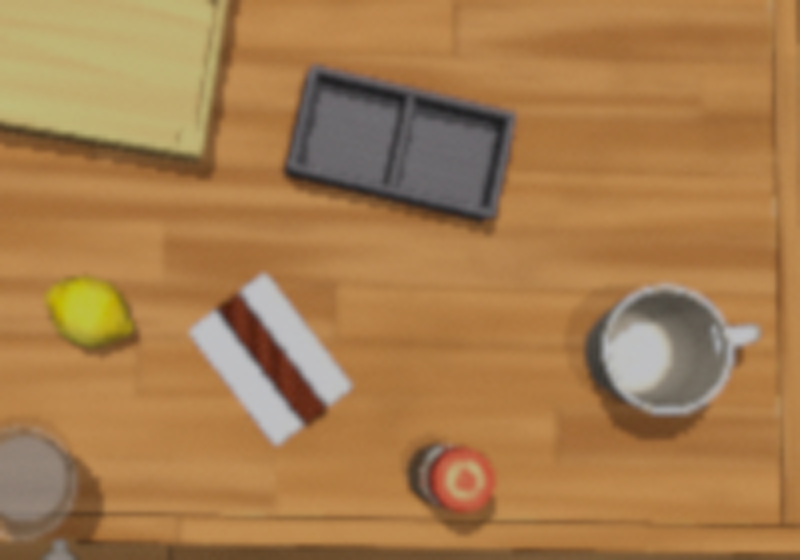

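View pics/cC.png

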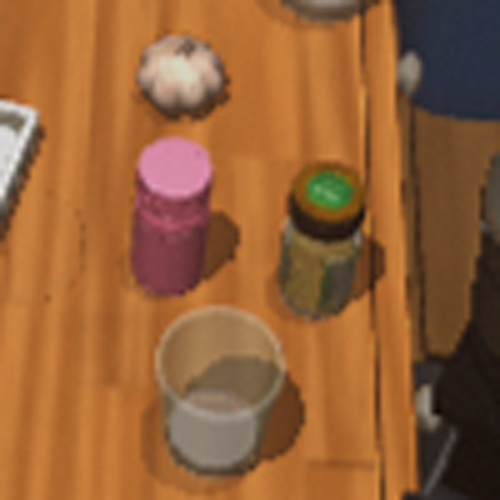

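```bash
cat >> h.py <<'E'
def rect(pts):
    (c,s,a)=cv2.minAreaRect((pts*1000).astype(np.float32)); return np.round(c,1),np.round(s,1),round(a,1)
E
python3 - <<'E'
from h import *
for n in("top","side"):
    im=cv2.imread(f"pics/{n}0.png");d=np.load(f"{n}0.npy");W=cloud(d,camera_params(n))
    hsv=cv2.cvtColor(im,cv2.COLOR_BGR2HSV);Z=W[...,2]
    t=W[(Z<0.02)&(Z>-.02)&(W[...,0]>.35)&(W[...,0]<.8)&(abs(W[...,1])<.3)]
    print(n,"table z",np.median(t[:,2]))
    def box(x0,x1,y0,y1,z0,z1): return (W[...,0]>x0)&(W[...,0]<x1)&(W[...,1]>y0)&(W[...,1]<y1)&(Z>z0)&(Z<z1)
    def rep(nm,m):
        p=W[m]
        if len(p)<5: print(nm,len(p));return
        print(nm,len(p),"z",np.round([p[:,2].min(),np.median(p[:,2]),p[:,2].max()],3),rect(p[:,:2]),"mean",(p[:,:2].mean(0)*1000).round(1))
    rep("redcap",box(.28,.39,-.33,-.22,.085,.13))
    rep("blkcap",box(.28,.385,.22,.32,.085,.13))
    rep("pink",box(.385,.48,.21,.31,.085,.13))
    rep("tumbler",box(.3,.5,.31,.43,.015,.13))
    rep("tumblertop",box(.3,.5,.31,.43,.07,.13))
    rep("garlic",box(.36,.48,.09,.18,.012,.08)); 
    rep("garlictop",box(.36,.48,.09,.18,.03,.08)); 
    rep("lemon",box(.39,.51,-.06,.05,.012,.08)); rep("lemonmid",box(.39,.51,-.06,.05,.03,.08))
    rep("scrgrip",box(.33,.51,-.23,-.06,.009,.03)); 
    rep("caddyrim",box(.5,.7,-.36,-.14,.03,.06))
    rep("craterim",box(.5,.8,-.13,.14,.04,.07))
    rep("trayrim",box(.48,.7,.12,.36,.018,.045))
    rep("mug",box(.3,.56,-.58,-.35,.02,.13));rep("glass2",box(.3,.4,-.05,.1,.02,.13))
E
```

```text
top table z 0.00196040861582214
redcap 220 z [0.087 0.106 0.113] (array([ 336.4, -269. ]), array([44. , 42.8]), 42.3) mean [ 337.  -268.1]
blkcap 222 z [0.088 0.106 0.113] (array([339.2, 282.4]), array([42.6, 42.8]), 69.1) mean [339.6 281.4]
pink 214 z [0.087 0.106 0.112] (array([426.7, 271.3]), array([41.9, 42.2]), 2.6) mean [427.5 269.8]
tumbler 470 z [0.015 0.06  0.091] (array([399.9, 386.6]), array([71.9, 70.4]), 41.9) mean [399.9 393.3]
tumblertop 171 z [0.07  0.083 0.091] (array([399.9, 386.6]), array([71.9, 70.4]), 41.9) mean [399.6 389.8]
garlic 251 z [0.019 0.038 0.056] (array([424.8, 135.5]), array([54.4, 49.4]), 2.3) mean [423.3 135.4]
garlictop 216 z [0.03  0.039 0.056] (array([425.2, 137.1]), array([48.8, 50.3]), 45.7) mean [423.9 137. ]
lemon 296 z [0.025 0.044 0.056] (array([453.5,  -4.9]), array([56.3, 53.8]), 27.2) mean [452.6  -4.8]
lemonmid 286 z [0.03  0.044 0.056] (array([453.5,  -4.9]), array([56.3, 53.4]), 27.8) mean [452.7  -4.7]
scrgrip 291 z [0.009 0.017 0.023] (array([ 419.3, -142.1]), array([110.6,  30.2]), 39.0) mean [ 420.8 -144.1]
caddyrim 413 z [0.03  
[... 1428 characters left out ...]
53. ,  -0.7]), array([50.1, 55.4]), 28.4) mean [453.5   5.4]
scrgrip 170 z [0.009 0.015 0.024] (array([ 428.1, -125.8]), array([159.8,  62.2]), 40.0) mean [ 423.8 -138.5]
caddyrim 274 z [0.03  0.038 0.048] (array([ 585.5, -237.4]), array([172.2,  84.5]), 77.5) mean [ 586.2 -233. ]
craterim 518 z [0.04  0.048 0.059] (array([658.8,   2. ]), array([209.4, 152.5]), 81.8) mean [659.5  11.7]
trayrim 405 z [0.018 0.026 0.036] (array([589.9, 236.6]), array([161. , 121.5]), 75.4) mean [591.  240.4]
mug 529 z [0.021 0.067 0.101] (array([ 433.7, -418. ]), array([95.9, 98. ]), 53.5) mean [ 431.9 -417. ]
glass2 548 z [0.02  0.058 0.095] (array([332.9,  40. ]), array([65.5, 84.7]), 0.2) mean [331.9  40. ]
```

```bash
cat >> h.py <<'E'
from scipy.spatial.transform import Rotation as Ro
def Rt(phi):
    a=np.radians(phi);c,s=np.cos(a),np.sin(a)
    return np.array([[s,0,c],[-c,0,s],[0,-1,0]])
def go(x,y,z,phi,zoff=0.0):
    """tip target (x,y,z), jaw angle phi mod 180 nearest; from sensed pose"""
    s=sense();R=s["ee_rot"];p=s["tcp_pos"].copy();
    cur=np.degrees(np.arctan2(R[1,2],R[0,2]))
    phi=cur+((phi-cur+90)%180-90)
    t=R.T@(np.array([x,y,z])-p); w=Ro.from_matrix(R.T@Rt(phi)).as_rotvec()
    print("t",round(s["time_s"],2),"tcp",p.round(4),"jaw",cur.round(1),"j",s["joints"].round(0),"F",s["wrist_force"].round(1),"w",round(s["gripper_width"],3))
    print("MOVE",t.round(4),w.round(3),"rows>=",round(np.linalg.norm(t)/.05,1),round(np.degrees(np.linalg.norm(w))/8.59,1))
E
python3 - <<'E'
from h import *
go(.339,.2835,.15,40)
im=cv2.imread("pics/top0.png");W=cloud(np.load("top0.npy"),camera_params("top"))
hsv=cv2.cvtColor(im,cv2.COLOR_BGR2HSV)
m=cv2.inRange(hsv,(22,120,60),(35,255,255));m[:200]=0;m[240:]=0;m[:,:290]=0;m[:,335:]=0
p=W[m>0][:,:2];p=p[~np.isnan(p[:,0])];print(len(p),rect(p)); e=np.linalg.eigh(np.cov(p.T));print(e, np.degrees(np.arctan2(e[1][1,1],e[1][0,1])))
E
```

```text
t 0.1 tcp [0.2771 0.5596 0.2216] jaw -116.4 j [ 78.  22.   0.  -0. -68. -15.] F [0.3 0.6 0.2] w 0.997
MOVE [-0.178   0.072   0.2198] [-0.002  0.413 -0.   ] rows>= 5.8 2.8
285 (array([453.4,  -5.2]), array([55.2, 54.3]), 23.2)
EighResult(eigenvalues=array([0.00015364, 0.00026676]), eigenvectors=array([[-0.92083807,  0.38994518],
       [ 0.38994518,  0.92083807]])) 67.04891134025739
```

Named candidates for jar_black: the all-pink jar at top (216,224) is the barred look-alike. The glass jar with the dark cap at (211,254) is the target, as the enlarged crop confirms. The red-capped jar is at (404,260), and the scraper's grip runs through (357,230).

>>> move_arm(increments="-0.5 -0.178 0.0 0.22 0 0.413 0;-0.5 -0.178 0.0 0.22 0 0.413 0;-0.5 -0.178 0.04 0.22 0 0.413 0;-0.5 -0.178 0.072 0.22 0 0.413 0;-0.5 -0.178 0.072 0.22 0 0.413 0;-0.5 -0.178 0.072 0.22 0 0.413 0;-0.5 -0.178 0.072 0.22 0 0.413 0;-0.5 -0.178 0.072 0.22 0 0.413 0")

```text
time_s: 0.9
tcp_pos: [0.3394, 0.2829, 0.1503]
ee_rot: [[-0.642, -0.0, -0.767], [0.767, -0.001, -0.642], [-0.0, -1.0, 0.001]]
wrist_force: [-0.0, 1.1, 0.7]
gripper_width: 0.753
```

Run:
```python
from h import *
go(.339,.2835,.062,40)
im,d=capture("wrist");cv2.imwrite("pics/w1.png",im[:,:,::-1])
go(.339,.2835,.062,40)
```

```text
t 0.9 tcp [0.3394 0.2829 0.1503] jaw -140.1 j [ 61.   8. -30.   0. -52. -21.] F [-0.   1.1  0.7] w 0.753
MOVE [ 0.0007  0.0883 -0.0001] [-0.001 -0.002 -0.   ] rows>= 1.8 0.0
t 0.95 tcp [0.3397 0.2843 0.1509] jaw -140.0 j [ 61.   8. -30.   0. -52. -21.] F [-0.2 -0.6  0.1] w 0.75
MOVE [-0.0002  0.0889  0.0011] [ 0.001 -0.     0.   ] rows>= 1.8 0.0
```

View pics/w1.png

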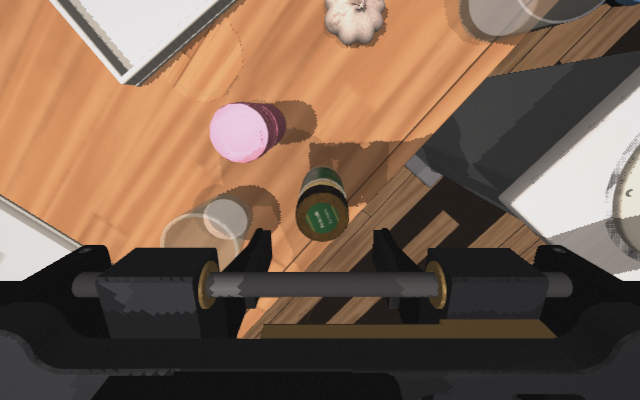

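The wrist view shows the dark-capped jar at (323,205), centred between the fingers. The pink jar (240,133) and the tumbler (210,235) are both clear of them. Descending and closing.

>>> move_arm(increments="-0.5 0 0.045 0 0 0 0;-0.5 0 0.088 0 0 0 0;-0.5 0 0.088 0 0 0 0;0.6 0 0.088 0 0 0 0;0.6 0 0.088 0 0 0 0;0.6 0 0.088 0 0 0 0;0.6 0 0.088 0 0 0 0")

```text
time_s: 1.65
tcp_pos: [0.3398, 0.285, 0.0641]
ee_rot: [[-0.643, 0.002, -0.766], [0.766, 0.003, -0.643], [0.001, -1.0, -0.004]]
wrist_force: [-0.5, 0.3, 4.0]
gripper_width: 0.502
```

Run:
```python
from h import *
go(.5937,-.2004,.2,-12.2)
```

```text
t 1.65 tcp [0.3398 0.285  0.0641] jaw -140.0 j [ 61.  16. -36.   0. -38. -21.] F [-0.5  0.3  4. ] w 0.502
MOVE [-0.5349 -0.1369  0.1171] [0.003 0.911 0.003] rows>= 11.3 6.1
```

>>> move_arm(increments="0.6 0 -0.05 0 0 0 0;0.6 0 -0.1 0 0 0 0;0.6 0 -0.137 0 0 0 0;0.6 -0.535 -0.137 0.117 0 0.911 0;0.6 -0.535 -0.137 0.117 0 0.911 0;0.6 -0.535 -0.137 0.117 0 0.911 0;0.6 -0.535 -0.137 0.117 0 0.911 0;0.6 -0.535 -0.137 0.117 0 0.911 0")

```text
time_s: 2.45
tcp_pos: [0.4557, 0.0607, 0.2006]
ee_rot: [[0.058, 0.002, -0.998], [0.998, 0.001, 0.058], [0.001, -1.0, -0.002]]
wrist_force: [1.0, 0.4, -1.5]
gripper_width: 0.495
```

Run:
```python
from h import *
go(.5937,-.2004,.2,-12.2)
```

```text
t 2.45 tcp [0.4557 0.0607 0.2006] jaw 176.7 j [ 28.   7. -24.  -0. -59. -31.] F [ 1.   0.4 -1.5] w 0.495
MOVE [-0.2527  0.0006 -0.1528] [0.002 0.155 0.001] rows>= 5.9 1.0
```

>>> move_arm(increments="0.6 -0.25 0 -0.152 0 0.155 0;0.6 -0.25 0 -0.152 0 0.155 0;0.6 -0.25 0 -0.152 0 0.155 0;0.6 -0.25 0 -0.152 0 0.155 0;0.6 -0.25 0 -0.152 0 0.155 0;0.6 -0.25 0 -0.152 0 0.155 0;0.6 -0.25 0 -0.152 0 0.155 0;0.6 -0.25 0 -0.152 0 0.155 0")

```text
time_s: 3.25
tcp_pos: [0.5936, -0.1958, 0.1992]
ee_rot: [[0.208, -0.001, -0.978], [0.978, 0.001, 0.208], [0.0, -1.0, 0.001]]
wrist_force: [-0.4, 0.2, -0.8]
gripper_width: 0.496
```

Run:
```python
from h import *
go(.5937,-.2004,.075,-12.2)
im,d=capture("wrist");cv2.imwrite("pics/w2.png",im[:,:,::-1])
```

```text
t 3.25 tcp [ 0.5936 -0.1958  0.1992] jaw 168.0 j [ -3.  23.  -1.  -0. -66.  -9.] F [-0.4  0.2 -0.8] w 0.496
MOVE [-0.0045  0.1242 -0.0012] [-0.001  0.004  0.   ] rows>= 2.5 0.0
```

View pics/w2.png

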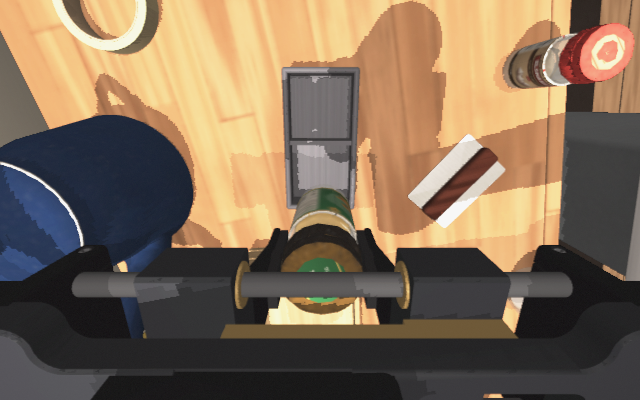

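Run:
```python
from h import *
for n in("top","side"):
    W=cloud(np.load(n+"0.npy"),camera_params(n))
    m=(W[...,2]>.06)&(W[...,0]>.55)&(W[...,0]<.9)&(W[...,1]<0)&(W[...,1]>-.45);p=W[m]
    for y in np.arange(-.4,0,.04):
        q=p[(p[:,1]>y)&(p[:,1]<y+.04)]
        if len(q): i=q[:,0].argmin();print(n,round(y,2),q[i].round(3))
```

```text
top -0.4 [ 0.899 -0.363  0.174]
top -0.36 [ 0.9   -0.321  0.183]
top -0.32 [ 0.788 -0.284  0.067]
top -0.28 [ 0.769 -0.243  0.063]
top -0.24 [ 0.769 -0.234  0.063]
top -0.2 [ 0.778 -0.198  0.061]
top -0.16 [ 0.799 -0.124  0.103]
top -0.12 [ 0.792 -0.088  0.162]
top -0.08 [ 0.806 -0.078  0.146]
top -0.04 [ 0.834 -0.001  0.073]
side -0.32 [ 0.818 -0.284  0.151]
side -0.28 [ 0.771 -0.241  0.067]
side -0.24 [ 0.771 -0.233  0.064]
side -0.2 [ 0.779 -0.2    0.073]
side -0.16 [ 0.8   -0.122  0.099]
side -0.12 [ 0.792 -0.087  0.15 ]
side -0.08 [ 0.801 -0.08   0.143]
side -0.04 [ 0.835 -0.002  0.132]
```

Bay at (325,170) in the wrist view, jar held upright in line with it; kettle is well clear (x > 0.77).

>>> move_arm(increments="0.6 -0.0045 0.05 -0.001 0 0 0;0.6 -0.0045 0.09 -0.001 0 0 0;0.6 -0.0045 0.115 -0.001 0 0 0;0.6 -0.0045 0.124 -0.001 0 0 0;0.6 -0.0045 0.127 -0.001 0 0 0;0.6 -0.0045 0.129 -0.001 0 0 0;0.6 -0.0045 0.129 -0.001 0 0 0;0.6 -0.0045 0.129 -0.001 0 0 0")

```text
time_s: 4.1
tcp_pos: [0.595, -0.1997, 0.0721]
ee_rot: [[0.205, 0.003, -0.979], [0.979, -0.0, 0.205], [0.0, -1.0, -0.003]]
wrist_force: [-0.2, 0.1, -0.4]
gripper_width: 0.495
```

>>> move_arm(increments="0.6 0 0.002 0 0 0 0;0.6 0 0.003 0 0 0 0;0.3 0 0.003 0 0 0 0;-0.3 0 0.003 0 0 0 0;-0.5 0 0.003 0 0 0 0;-0.5 0 0.003 0 0 0 0;-0.5 0 0.003 0 0 0 0")

```text
time_s: 4.8
tcp_pos: [0.594, -0.1997, 0.0673]
ee_rot: [[0.206, -0.0, -0.979], [0.979, 0.0, 0.206], [-0.0, -1.0, 0.0]]
wrist_force: [0.2, 0.6, -0.2]
gripper_width: 0.724
```

>>> move_arm(increments="-0.5 0 -0.05 0 0 0 0;-0.5 0 -0.1 0 0 0 0;-0.5 0 -0.13 0 0 0 0;-0.5 0 -0.13 0 0 0 0")

```text
time_s: 5.2
tcp_pos: [0.5971, -0.2004, 0.2037]
ee_rot: [[0.205, 0.012, -0.979], [0.979, -0.003, 0.205], [-0.0, -1.0, -0.012]]
wrist_force: [-0.2, 0.0, -0.1]
gripper_width: 0.745
```

Run:
```python
from h import *
im,d=capture("wrist");cv2.imwrite("pics/w3.png",im[:,:,::-1])
im,d=capture("side");cv2.imwrite("pics/s3.png",cv2.resize(im[100:300,220:420,::-1],None,fx=3,fy=3,interpolation=2))
go(.337,-.267,.15,-12.2)
```

```text
t 5.3 tcp [ 0.594  -0.1995  0.1979] jaw 168.1 j [ -4.  23.  -1.  -0. -65.  -8.] F [ 0.5  0.  -0.9] w 0.752
MOVE [-0.119   0.0476  0.2377] [0.001 0.006 0.001] rows>= 5.4 0.0
```

View pics/s3.png

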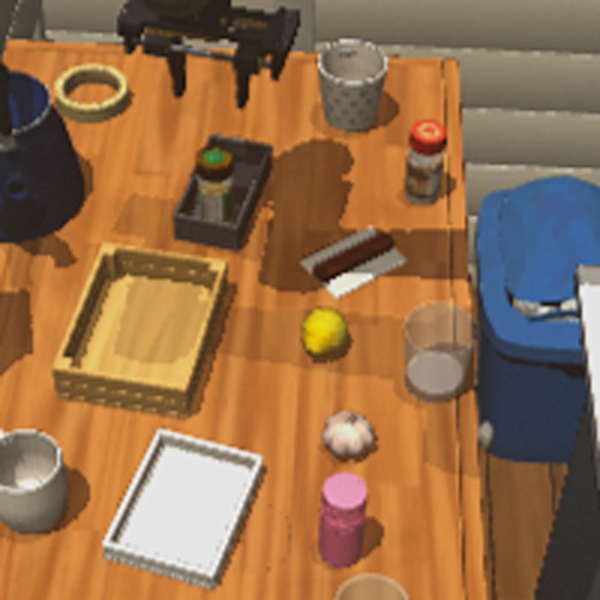

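jar_black stands upright in the near bay (215,185 in the crop). Red jar next.

>>> move_arm(increments="-0.5 -0.119 0.047 0.237 0 0 0;-0.5 -0.119 0.047 0.237 0 0 0;-0.5 -0.119 0.047 0.237 0 0 0;-0.5 -0.119 0.047 0.237 0 0 0;-0.5 -0.119 0.047 0.237 0 0 0;-0.5 -0.119 0.047 0.237 0 0 0;-0.5 -0.119 0.047 0.237 0 0 0;-0.5 -0.119 0.047 0.237 0 0 0")

```text
time_s: 6.1
tcp_pos: [0.3381, -0.2677, 0.1502]
ee_rot: [[0.206, -0.0, -0.979], [0.979, -0.0, 0.206], [-0.0, -1.0, 0.0]]
wrist_force: [0.2, 0.1, 0.5]
gripper_width: 0.753
```

Run:
```python
from h import *
im,d=capture("wrist");cv2.imwrite("pics/w4.png",im[:,:,::-1])
go(.337,-.267,.062,-12.2)
```

```text
t 6.15 tcp [ 0.3388 -0.2676  0.1504] jaw 168.2 j [-17.   7. -31.   0. -51.   5.] F [ 0.8 -0.8  1. ] w 0.752
MOVE [0.0002 0.0884 0.002 ] [ 0.     0.006 -0.   ] rows>= 1.8 0.0
```

View pics/w4.png

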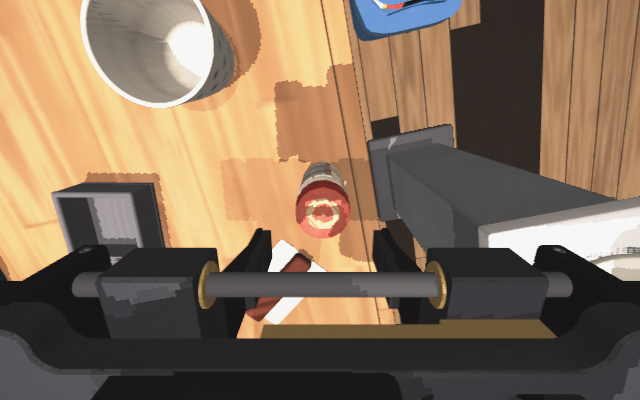

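Red jar at (322,208), centred between the fingers.

>>> move_arm(increments="-0.5 0 0.045 0.001 0 0 0;-0.5 0 0.088 0.001 0 0 0;-0.5 0 0.088 0.001 0 0 0;0.6 0 0.088 0.001 0 0 0;0.6 0 0.088 0.001 0 0 0;0.6 0 0.088 0.001 0 0 0;0.6 0 0.088 0.001 0 0 0")

```text
time_s: 6.85
tcp_pos: [0.338, -0.2676, 0.0642]
ee_rot: [[0.205, 0.004, -0.979], [0.979, -0.001, 0.205], [-0.001, -1.0, -0.004]]
wrist_force: [0.3, 0.6, 3.5]
gripper_width: 0.496
```

Run:
```python
from h import *
go(.5775,-.2757,.21,-12.2)
```

```text
t 6.85 tcp [ 0.338  -0.2676  0.0642] jaw 168.2 j [-17.  15. -38.   0. -37.   5.] F [0.3 0.6 3.5] w 0.496
MOVE [ 0.0411 -0.1449 -0.2366] [ 0.004  0.006 -0.001] rows>= 5.6 0.1
```

>>> move_arm(increments="0.6 0 -0.05 0 0 0 0;0.6 0 -0.1 0 0 0 0;0.6 0.041 -0.145 -0.236 0 0 0;0.6 0.041 -0.145 -0.236 0 0 0;0.6 0.041 -0.145 -0.236 0 0 0;0.6 0.041 -0.145 -0.236 0 0 0;0.6 0.041 -0.145 -0.236 0 0 0;0.6 0.041 -0.145 -0.236 0 0 0")

```text
time_s: 7.65
tcp_pos: [0.5811, -0.2756, 0.2078]
ee_rot: [[0.204, 0.004, -0.979], [0.979, -0.001, 0.204], [-0.001, -1.0, -0.004]]
wrist_force: [-1.0, 0.8, -1.7]
gripper_width: 0.501
```

>>> move_arm(increments="0.6 0 0 0 0 0 0;0.6 0 0 0 0 0 0")

```text
time_s: 7.85
tcp_pos: [0.5748, -0.2754, 0.2075]
ee_rot: [[0.206, -0.001, -0.979], [0.979, 0.001, 0.206], [0.0, -1.0, 0.001]]
wrist_force: [-0.5, 0.6, -1.7]
gripper_width: 0.502
```

Run:
```python
from h import *
im,d=capture("wrist");cv2.imwrite("pics/w5.png",im[:,:,::-1])
go(.5775,-.2757,.073,-12.2)
```

```text
t 7.9 tcp [ 0.5747 -0.2755  0.2077] jaw 168.1 j [-11.  24.   1.  -0. -67.  -1.] F [-0.   0.4 -1.5] w 0.499
MOVE [ 0.0004  0.1347 -0.0029] [-0.001  0.005  0.   ] rows>= 2.7 0.0
```

View pics/w5.png

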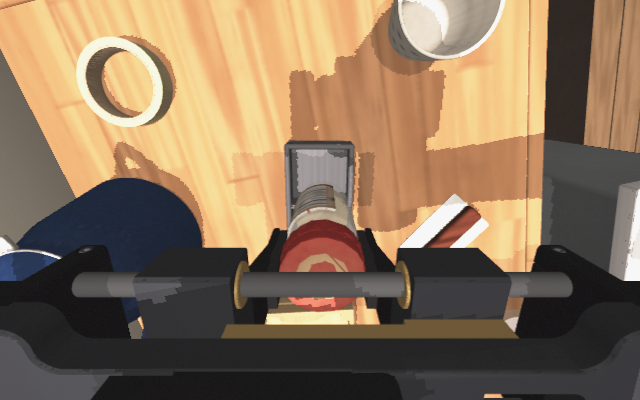

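Red jar is lined up with the far bay (320,170). Lowering.

>>> move_arm(increments="0.6 0 0.05 -0.003 0 0 0;0.6 0 0.1 -0.003 0 0 0;0.6 0 0.125 -0.003 0 0 0;0.6 0 0.134 -0.003 0 0 0;0.6 0 0.136 -0.003 0 0 0;0.6 0 0.136 -0.003 0 0 0;0.6 0 0.136 -0.003 0 0 0")

```text
time_s: 8.6
tcp_pos: [0.5804, -0.2767, 0.074]
ee_rot: [[0.205, 0.004, -0.979], [0.979, -0.001, 0.205], [-0.0, -1.0, -0.004]]
wrist_force: [0.2, 0.2, -0.9]
gripper_width: 0.503
```

>>> move_arm(increments="0.6 0 0.003 0.002 0 0 0;0.6 0 0.005 0.002 0 0 0;0.3 0 0.005 0.002 0 0 0;-0.3 0 0.005 0.002 0 0 0;-0.5 0 0.005 0.002 0 0 0;-0.5 0 0.005 0.002 0 0 0;-0.5 0 0.005 0.002 0 0 0")

```text
time_s: 9.3
tcp_pos: [0.5771, -0.2758, 0.0664]
ee_rot: [[0.206, -0.0, -0.979], [0.979, 0.0, 0.206], [-0.0, -1.0, 0.0]]
wrist_force: [-0.1, -0.0, 0.1]
gripper_width: 0.728
```

>>> move_arm(increments="-0.5 0 -0.05 0 0 0 0;-0.5 0 -0.1 0 0 0 0;-0.5 0 -0.13 0 0 0 0;-0.5 0 -0.13 0 0 0 0;-0.5 0 -0.13 0 0 0 0")

```text
time_s: 9.8
tcp_pos: [0.5771, -0.2756, 0.1969]
ee_rot: [[0.206, 0.001, -0.979], [0.979, 0.0, 0.206], [0.001, -1.0, -0.001]]
wrist_force: [-0.4, 0.7, -0.7]
gripper_width: 0.744
```

Run:
```python
from h import *
im,d=capture("wrist");cv2.imwrite("pics/w6.png",im[:,:,::-1])
im,d=capture("side");cv2.imwrite("pics/s6.png",cv2.resize(im[100:300,220:420,::-1],None,fx=3,fy=3,interpolation=2))
go(.420,-.142,.12,129)
```

```text
t 9.9 tcp [ 0.5761 -0.2754  0.1947] jaw 168.1 j [-11.  25.   0.  -0. -66.  -1.] F [ 0.6  0.3 -0.9] w 0.75
MOVE [0.0984 0.0754 0.18  ] [-0.003  0.683 -0.001] rows>= 4.4 4.6
```

View pics/s6.png

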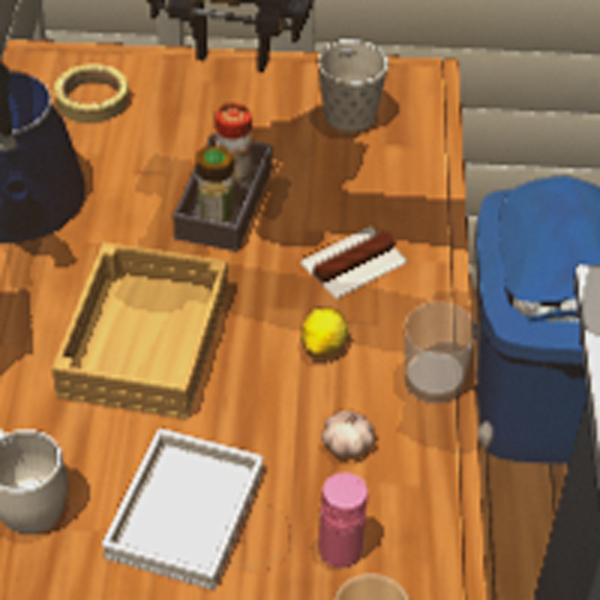

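>>> move_arm(increments="-0.5 0.098 0.0 0.18 0 0.683 0;-0.5 0.098 0.0 0.18 0 0.683 0;-0.5 0.098 0.03 0.18 0 0.683 0;-0.5 0.098 0.075 0.18 0 0.683 0;-0.5 0.098 0.075 0.18 0 0.683 0;-0.5 0.098 0.075 0.18 0 0.683 0;-0.5 0.098 0.075 0.18 0 0.683 0;-0.5 0.098 0.075 0.18 0 0.683 0")

```text
time_s: 10.7
tcp_pos: [0.4224, -0.1432, 0.1218]
ee_rot: [[0.777, 0.001, -0.63], [0.63, -0.0, 0.777], [0.0, -1.0, -0.001]]
wrist_force: [-1.6, -0.4, 0.5]
gripper_width: 0.749
```

Run:
```python
from h import *
c=camera_params("wrist");im,d=capture("wrist");cv2.imwrite("pics/w7.png",im[:,:,::-1])
W=cloud(d,c);hsv=cv2.cvtColor(im,cv2.COLOR_RGB2HSV)
m=(hsv[...,1]<60)&(hsv[...,2]>150)&(W[...,0]>.34)&(W[...,0]<.5)&(W[...,1]<-.05)&(W[...,1]>-.24)&(W[...,2]<.03)
print(m.sum(),rect(W[m][:,:2]))
m=(W[...,0]>.34)&(W[...,0]<.5)&(W[...,1]<-.05)&(W[...,1]>-.24)&(W[...,2]<.03)&(W[...,2]>.009)
print(m.sum(),rect(W[m][:,:2]),np.median(W[m][:,2]))
im=cv2.imread("pics/top0.png");W=cloud(np.load("top0.npy"),camera_params("top"));hsv=cv2.cvtColor(im,cv2.COLOR_BGR2HSV)
b=(W[...,0]>.34)&(W[...,0]<.5)&(W[...,1]<-.05)&(W[...,1]>-.24)
m=b&(hsv[...,1]<60)&(hsv[...,2]>130);print("top blade",m.sum(),rect(W[m][:,:2]))
m=b&(hsv[...,2]<125)&((hsv[...,0]<12)|(hsv[...,0]>170));print("top grip",m.sum(),rect(W[m][:,:2]))
go(.42,-.142,.005,129)
```

```text
4854 (array([ 421.6, -144.2]), array([110.3,  75.9]), 38.4)
2465 (array([ 421.1, -145.2]), array([110.4,  24. ]), 38.3) 0.014189936515419388
top blade 636 (array([ 421.2, -144.7]), array([110.9,  76.9]), 38.2)
top grip 259 (array([ 420.5, -144.2]), array([107.9,  21.9]), 37.9)
t 10.75 tcp [ 0.4224 -0.1433  0.122 ] jaw 129.0 j [  2.  11. -32.   0. -47. -53.] F [-0.2 -0.1 -0.6] w 0.747
MOVE [-0.0012  0.117   0.0027] [0.001 0.    0.001] rows>= 2.3 0.0
```

View pics/w7.png

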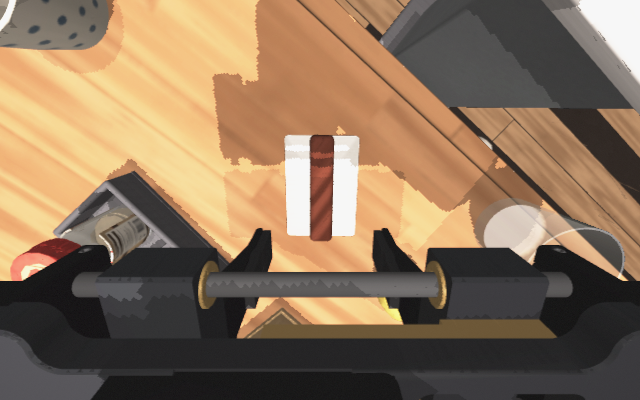

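Run:
```python
from h import *
go(.4213,-.1448,.006,128.3)
```

```text
t 10.75 tcp [ 0.4224 -0.1433  0.122 ] jaw 129.0 j [  2.  11. -32.   0. -47. -53.] F [-0.2 -0.1 -0.6] w 0.747
MOVE [-0.0019  0.116  -0.0003] [0.001 0.012 0.001] rows>= 2.3 0.1
```

The wrist view shows the scraper's grip at (321,188), running straight between the open fingers. Lowering with a narrower opening.

>>> move_arm(increments="0 -0.002 0.03 0 0 0.012 0;0 -0.002 0.07 0 0 0.012 0;0 -0.002 0.1 0 0 0.012 0;0 -0.002 0.11 0 0 0.012 0;0 -0.002 0.114 0 0 0.012 0;0 -0.002 0.114 0 0 0.012 0;0 -0.002 0.114 0 0 0.012 0")

```text
time_s: 11.45
tcp_pos: [0.4209, -0.1442, 0.0088]
ee_rot: [[0.784, 0.003, -0.62], [0.62, -0.0, 0.784], [0.002, -1.0, -0.002]]
wrist_force: [-0.1, -0.0, 0.4]
gripper_width: 0.502
```

Run:
```python
from h import *
go(.4213,-.1448,.0045,128.3)
```

```text
t 11.45 tcp [ 0.4209 -0.1442  0.0088] jaw 128.3 j [  2.  22. -39.   0. -29. -54.] F [-0.1 -0.   0.4] w 0.502
MOVE [-0.      0.0043 -0.0007] [0.002 0.001 0.002] rows>= 0.1 0.0
```

>>> move_arm(increments="0 0 0.003 0 0 0 0;0 0 0.003 0 0 0 0;0.9 0 0.003 0 0 0 0;0.9 0 0.003 0 0 0 0;0.9 0 0.003 0 0 0 0;0.9 0 0.003 0 0 0 0")

```text
time_s: 12.05
tcp_pos: [0.4198, -0.1442, 0.0047]
ee_rot: [[0.784, 0.001, -0.62], [0.62, -0.0, 0.784], [0.0, -1.0, -0.0]]
wrist_force: [0.3, 0.2, 1.2]
gripper_width: 0.27
```

>>> move_arm(increments="0.9 0 -0.03 0 0 0 0;0.9 0 -0.08 0 0 0 0;0.9 0 -0.12 0 0 0 0;0.9 0 -0.12 0 0 0 0")

```text
time_s: 12.45
tcp_pos: [0.4234, -0.1444, 0.1297]
ee_rot: [[0.784, 0.012, -0.621], [0.621, -0.001, 0.784], [0.009, -1.0, -0.008]]
wrist_force: [1.8, 0.1, -1.3]
gripper_width: 0.271
```

Run:
```python
from h import *
im,d=capture("wrist");cv2.imwrite("pics/w8.png",im[:,:,::-1])
go(.5897,.236,.12,165.1)
```

```text
t 12.5 tcp [ 0.4211 -0.144   0.1269] jaw 128.3 j [  2.  10. -32.  -0. -47. -54.] F [ 0.4  0.7 -1.2] w 0.273
MOVE [0.3679 0.0081 0.1936] [ 0.005 -0.642  0.004] rows>= 8.3 4.3
```

View pics/w8.png

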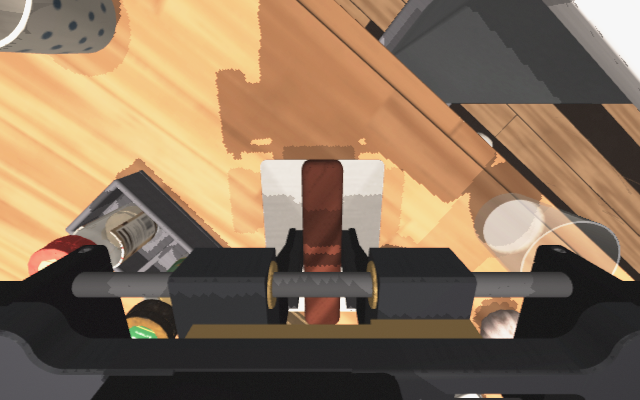

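Run:
```python
from h import *
for n in("top","side"):
    W=cloud(np.load(n+"0.npy"),camera_params(n))
    m=(W[...,2]>.05)&(W[...,0]>.5)&(W[...,0]<.95)&(W[...,1]<.4)&(W[...,1]>.1);p=W[m]
    for y in np.arange(.1,.4,.03):
        q=p[(p[:,1]>y)&(p[:,1]<y+.03)]
        if len(q): i=q[:,0].argmin();print(n,round(y,2),q[i].round(3))
```

```text
top 0.1 [0.599 0.104 0.054]
top 0.13 [0.851 0.136 0.15 ]
top 0.16 [0.787 0.189 0.08 ]
top 0.19 [0.715 0.218 0.056]
top 0.22 [0.707 0.24  0.059]
top 0.25 [0.711 0.251 0.065]
top 0.28 [0.857 0.309 0.05 ]
top 0.31 [0.858 0.339 0.06 ]
top 0.34 [0.857 0.353 0.054]
top 0.37 [0.858 0.393 0.05 ]
side 0.1 [0.598 0.107 0.052]
side 0.13 [0.85  0.137 0.139]
side 0.16 [0.793 0.19  0.053]
side 0.19 [0.72  0.217 0.084]
side 0.22 [0.709 0.247 0.054]
side 0.25 [0.709 0.252 0.051]
side 0.28 [0.737 0.28  0.052]
side 0.31 [0.858 0.316 0.052]
side 0.34 [0.856 0.363 0.051]
side 0.37 [0.857 0.381 0.053]
```

>>> move_arm(increments="0.9 0.368 0 0.1936 0.005 -0.642 0.004;0.9 0.368 0 0.1936 0.005 -0.642 0.004;0.9 0.368 0 0.1936 0.005 -0.642 0.004;0.9 0.368 0 0.1936 0.005 -0.642 0.004;0.9 0.368 0 0.1936 0.005 -0.642 0.004;0.9 0.368 0 0.1936 0.005 -0.642 0.004;0.9 0.368 0 0.1936 0.005 -0.642 0.004;0.9 0.368 0 0.1936 0.005 -0.642 0.004")

```text
time_s: 13.3
tcp_pos: [0.5809, 0.2228, 0.1217]
ee_rot: [[0.257, -0.011, -0.966], [0.966, -0.003, 0.257], [-0.006, -1.0, 0.01]]
wrist_force: [1.3, -0.8, -1.1]
gripper_width: 0.267
```

Run:
```python
from h import *
im,d=capture("wrist");cv2.imwrite("pics/w9.png",im[:,:,::-1])
go(.584,.237,.06,165.1)
```

```text
t 13.35 tcp [0.5852 0.2297 0.1215] jaw 165.4 j [ 36.  27.  -6.  -0. -56. -51.] F [6.5 4.1 0.8] w 0.272
MOVE [0.0068 0.0615 0.0028] [-0.004  0.005 -0.   ] rows>= 1.2 0.0
```

View pics/w9.png

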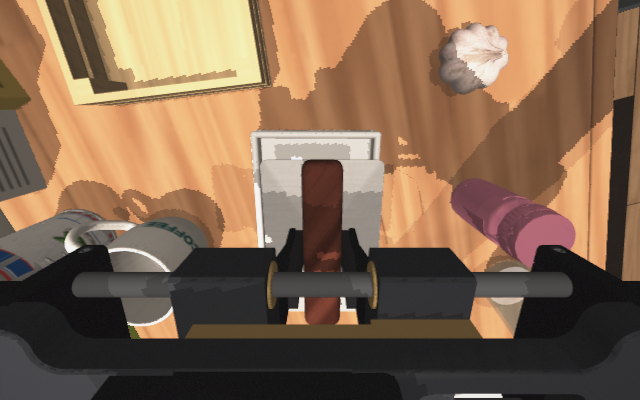

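>>> move_arm(increments="0.9 0 0 0 0 0 0;0.9 0 0 0 0 0 0;0.9 0 0 0 0 0 0")

```text
time_s: 13.65
tcp_pos: [0.5807, 0.22, 0.1233]
ee_rot: [[0.258, -0.009, -0.966], [0.966, -0.002, 0.258], [-0.004, -1.0, 0.008]]
wrist_force: [-0.2, -0.7, -2.4]
gripper_width: 0.275
```

Run:
```python
from h import *
go(.584,.237,.012,165.1)
```

```text
t 13.65 tcp [0.5807 0.22   0.1233] jaw 165.0 j [ 36.  27.  -7.  -0. -57. -50.] F [-0.2 -0.7 -2.4] w 0.275
MOVE [0.0178 0.1112 0.0003] [-0.008 -0.001 -0.004] rows>= 2.3 0.1
```

>>> move_arm(increments="0.9 0.017 0.01 0 -0.008 0 -0.004;0.9 0.017 0.05 0 -0.008 0 -0.004;0.9 0.017 0.085 0 -0.008 0 -0.004;0.9 0.017 0.1 0 -0.008 0 -0.004;0.9 0.017 0.107 0 -0.008 0 -0.004;0.9 0.017 0.107 0 -0.008 0 -0.004;0.9 0.017 0.107 0 -0.008 0 -0.004")

```text
time_s: 14.35
tcp_pos: [0.5863, 0.2382, 0.0186]
ee_rot: [[0.257, 0.004, -0.966], [0.966, 0.002, 0.257], [0.003, -1.0, -0.004]]
wrist_force: [0.6, 0.0, -0.8]
gripper_width: 0.272
```

Run:
```python
from h import *
go(.584,.237,.010,165.1)
```

```text
t 14.35 tcp [0.5863 0.2382 0.0186] jaw 165.1 j [ 37.  34. -12.   0. -44. -52.] F [ 0.6  0.  -0.8] w 0.272
MOVE [-0.0017  0.0086  0.002 ] [0.004 0.    0.003] rows>= 0.2 0.0
```

>>> move_arm(increments="0.9 0 0.005 0.002 0 0 0;0.9 0 0.008 0.002 0 0 0;0.9 0 0.008 0.002 0 0 0;0.1 0 0.008 0.002 0 0 0;0.1 0 0.008 0.002 0 0 0;0.1 0 0.008 0.002 0 0 0")

```text
time_s: 14.95
tcp_pos: [0.5838, 0.2384, 0.0098]
ee_rot: [[0.257, 0.003, -0.966], [0.966, 0.001, 0.257], [0.002, -1.0, -0.003]]
wrist_force: [0.7, -0.5, -0.9]
gripper_width: 0.422
```

>>> move_arm(increments="0.1 0 -0.03 0 0 0 0;0.1 0 -0.08 0 0 0 0;0.1 0 -0.12 0 0 0 0;0.1 0 -0.12 0 0 0 0;0.1 0 -0.12 0 0 0 0")

```text
time_s: 15.45
tcp_pos: [0.5836, 0.2385, 0.1309]
ee_rot: [[0.257, 0.005, -0.966], [0.966, 0.003, 0.257], [0.004, -1.0, -0.004]]
wrist_force: [0.1, 0.1, -1.0]
gripper_width: 0.45
```

Run:
```python
from h import *
c=camera_params("wrist");im,d=capture("wrist");cv2.imwrite("pics/w10.png",im[:,:,::-1])
im,d=capture("side");cv2.imwrite("pics/s10.png",cv2.resize(im[100:300,220:420,::-1],None,fx=3,fy=3,interpolation=2))
W=cloud(d,camera_params("side"))
go(.4245,.139,.12,165)
```

```text
t 15.55 tcp [0.5824 0.2377 0.1283] jaw 165.1 j [ 37.  27.  -6.  -0. -57. -52.] F [0.7 0.7 0. ] w 0.449
MOVE [-0.1361  0.0083  0.1272] [0.    0.001 0.   ] rows>= 3.7 0.0
```

View pics/w10.png

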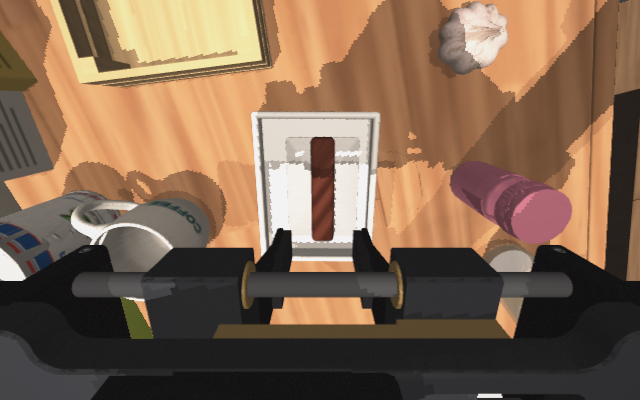

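View pics/s10.png

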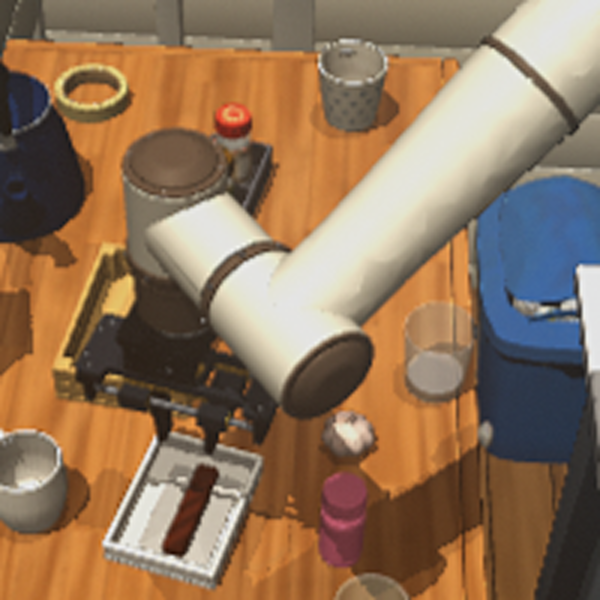

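Scraper lies flat inside the tray (grip at (321,188) wrist, (190,505) side). Now the garlic.

>>> move_arm(increments="-1 -0.136 0.008 0.127 0 0 0;-1 -0.136 0.008 0.127 0 0 0;-1 -0.136 0.008 0.127 0 0 0;-1 -0.136 0.008 0.127 0 0 0;-1 -0.136 0.008 0.127 0 0 0;-1 -0.136 0.008 0.127 0 0 0;-1 -0.136 0.008 0.127 0 0 0")

```text
time_s: 16.25
tcp_pos: [0.4265, 0.1401, 0.1207]
ee_rot: [[0.257, 0.003, -0.966], [0.966, 0.001, 0.257], [0.002, -1.0, -0.002]]
wrist_force: [1.0, 0.4, 1.3]
gripper_width: 0.962
```

Run:
```python
from h import *
c=camera_params("wrist");im,d=capture("wrist");cv2.imwrite("pics/w11.png",im[:,:,::-1])
W=cloud(d,c);m=(abs(W[...,0]-.4245)<.06)&(abs(W[...,1]-.139)<.06)&(W[...,2]>.012)&(W[...,2]<.07);print(rect(W[m][:,:2]))
go(.4245,.139,.011,165)
```

```text
(array([423.9, 136.4]), array([53.5, 52.8]), 40.4)
t 16.3 tcp [0.4266 0.1402 0.1207] jaw 165.1 j [ 39.  11. -32.   0. -47. -54.] F [-1.2 -0.8 -0.4] w 0.976
MOVE [-0.0019  0.1097  0.002 ] [0.002 0.002 0.002] rows>= 2.2 0.0
```

View pics/w11.png

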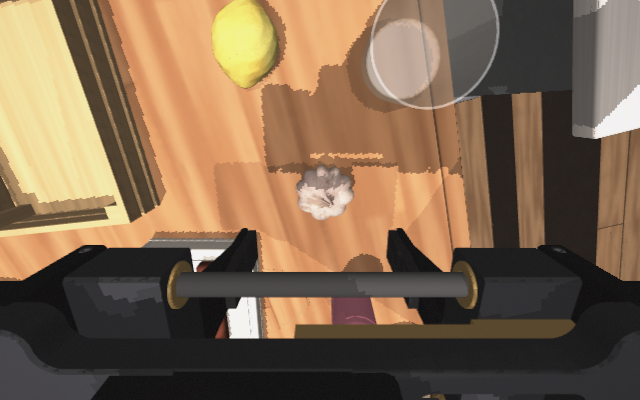

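Garlic at (325,193), between the fingers.

>>> move_arm(increments="-1 -0.002 0.04 0.002 0 0 0;-1 -0.002 0.08 0.002 0 0 0;-1 -0.002 0.109 0.002 0 0 0;-1 -0.002 0.109 0.002 0 0 0;0.6 -0.002 0.109 0.002 0 0 0;0.6 -0.002 0.109 0.002 0 0 0;0.6 -0.002 0.109 0.002 0 0 0;0.6 -0.002 0.109 0.002 0 0 0")

```text
time_s: 17.1
tcp_pos: [0.4242, 0.1387, 0.0132]
ee_rot: [[0.257, 0.005, -0.966], [0.966, 0.003, 0.257], [0.004, -1.0, -0.004]]
wrist_force: [0.0, -0.1, 0.6]
gripper_width: 0.721
```

>>> move_arm(increments="0.6 0 -0.04 0 0 0 0;0.6 0 -0.09 0 0 0 0;0.6 0 -0.12 0 0 0 0;0.6 0 -0.12 0 0 0 0")

```text
time_s: 17.5
tcp_pos: [0.4259, 0.1399, 0.1374]
ee_rot: [[0.256, 0.013, -0.967], [0.967, 0.008, 0.256], [0.011, -1.0, -0.01]]
wrist_force: [0.5, 0.6, -0.3]
gripper_width: 0.355
```

Run:
```python
from h import *
# crate y axis 81.6deg
u=np.array([np.cos(np.radians(81.6)),np.sin(np.radians(81.6))]);print(np.array([.6588,.002])+.045*u,np.array([.6588,.002])-.045*u)
go(.6654,.0465,.12,171.6)
```

```text
[0.66537374 0.04651725] [ 0.65222626 -0.04251725]
t 17.5 tcp [0.4259 0.1399 0.1374] jaw 165.2 j [ 39.  10. -31.   0. -49. -54.] F [ 0.5  0.6 -0.3] w 0.355
MOVE [-0.0292  0.0197 -0.2552] [ 0.011 -0.112  0.011] rows>= 5.2 0.8
```

Run:
```python
from h import *
c=camera_params("wrist");im,d=capture("wrist");cv2.imwrite("pics/w12.png",im[:,:,::-1]);print(sense()["gripper_width"])
W=cloud(d,c);m=(abs(W[...,0]-.4245)<.06)&(abs(W[...,1]-.139)<.06)&(W[...,2]>.012)&(W[...,2]<.07);print(rect(W[m][:,:2]))
```

```text
0.3094942173260368
(array([423.2, 135.4]), array([52.9, 52.3]), 36.8)
```

View pics/w12.png

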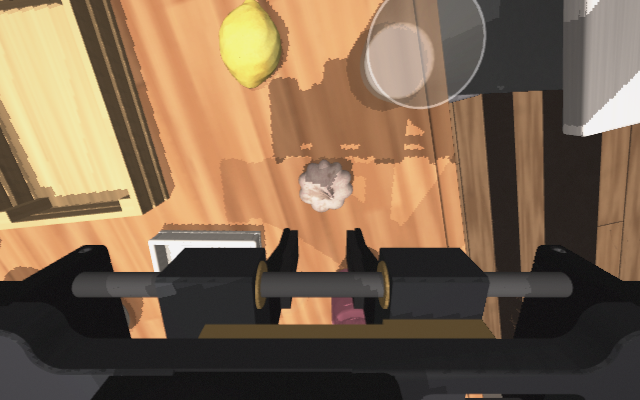

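The fingers had not finished closing when I lifted, so the garlic stayed put at (325,184). Retrying with more closing time.

>>> move_arm(increments="-0.7 0 0 0 0 0 0;-0.7 0 0 0 0 0 0;-0.7 0 0 0 0 0 0;-0.7 0 0 0 0 0 0;-0.7 0 0 0 0 0 0;-0.7 0 0 0 0 0 0")

```text
time_s: 18.15
tcp_pos: [0.4231, 0.138, 0.1317]
ee_rot: [[0.257, 0.002, -0.966], [0.966, 0.001, 0.257], [0.001, -1.0, -0.002]]
wrist_force: [-0.1, -0.2, 0.1]
gripper_width: 0.769
```

Run:
```python
from h import *
go(.4245,.138,.011,165)
```

```text
t 18.15 tcp [0.4231 0.138  0.1317] jaw 165.1 j [ 39.  10. -31.   0. -48. -54.] F [-0.1 -0.2  0.1] w 0.769
MOVE [ 0.0002  0.1207 -0.0012] [0.002 0.002 0.001] rows>= 2.4 0.0
```

>>> move_arm(increments="-0.7 0 0.04 -0.001 0 0 0;-0.7 0 0.09 -0.001 0 0 0;-0.7 0 0.12 -0.001 0 0 0;-0.7 0 0.12 -0.001 0 0 0;0.6 0 0.12 -0.001 0 0 0;0.6 0 0.12 -0.001 0 0 0;0.6 0 0.12 -0.001 0 0 0;0.6 0 0.12 -0.001 0 0 0")

```text
time_s: 18.95
tcp_pos: [0.4254, 0.1386, 0.0136]
ee_rot: [[0.257, 0.006, -0.966], [0.966, 0.003, 0.257], [0.005, -1.0, -0.005]]
wrist_force: [-0.8, -0.5, 4.3]
gripper_width: 0.61
```

>>> move_arm(increments="0.6 0 0 0 0 0 0;0.6 0 0 0 0 0 0;0.6 0 0 0 0 0 0;0.6 0 0 0 0 0 0")

```text
time_s: 19.35
tcp_pos: [0.4254, 0.1386, 0.0136]
ee_rot: [[0.257, 0.005, -0.967], [0.967, 0.003, 0.257], [0.004, -1.0, -0.004]]
wrist_force: [-1.5, 0.7, 7.0]
gripper_width: 0.61
```

>>> move_arm(increments="0.6 0 -0.04 0 0 0 0;0.6 0 -0.09 0 0 0 0;0.6 0 -0.12 0 0 0 0;0.6 0 -0.12 0 0 0 0;0.6 0 -0.12 0 0 0 0")

```text
time_s: 19.85
tcp_pos: [0.4239, 0.1378, 0.1327]
ee_rot: [[0.258, 0.004, -0.966], [0.966, 0.003, 0.258], [0.004, -1.0, -0.003]]
wrist_force: [-0.9, -0.5, -0.3]
gripper_width: 0.61
```

Run:
```python
from h import *
im,d=capture("wrist");cv2.imwrite("pics/w13.png",im[:,:,::-1])
go(.6654,.0465,.12,171.6)
```

```text
t 19.9 tcp [0.4233 0.1373 0.1316] jaw 165.1 j [ 39.  10. -31.   0. -49. -54.] F [ 0.5  0.9 -0.1] w 0.612
MOVE [-0.0254  0.0119 -0.2573] [ 0.001 -0.114  0.002] rows>= 5.2 0.8
```

View pics/w13.png

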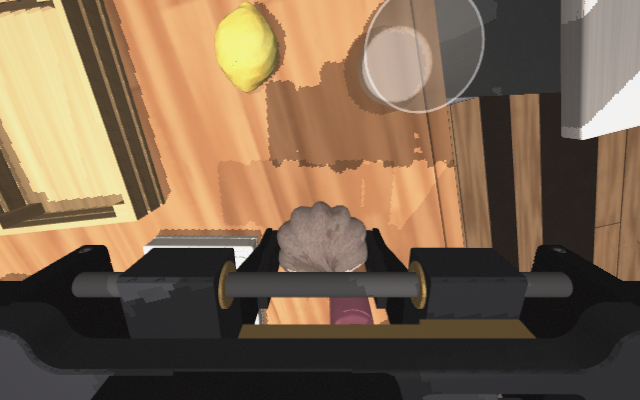

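>>> move_arm(increments="0.6 -0.0254 0.012 -0.257 0 -0.114 0;0.6 -0.0254 0.012 -0.257 0 -0.114 0;0.6 -0.0254 0.012 -0.257 0 -0.114 0;0.6 -0.0254 0.012 -0.257 0 -0.114 0;0.6 -0.0254 0.012 -0.257 0 -0.114 0;0.6 -0.0254 0.012 -0.257 0 -0.114 0;0.6 -0.0254 0.012 -0.257 0 -0.114 0;0.6 -0.0254 0.012 -0.257 0 -0.114 0")

```text
time_s: 20.7
tcp_pos: [0.6642, 0.0472, 0.1187]
ee_rot: [[0.146, -0.002, -0.989], [0.989, 0.001, 0.146], [0.0, -1.0, 0.002]]
wrist_force: [-0.0, 0.3, -0.3]
gripper_width: 0.609
```

Run:
```python
from h import *
go(.6654,.0465,.022,171.6)
```

```text
t 20.7 tcp [0.6642 0.0472 0.1187] jaw 171.6 j [ 18.  31.  -1.  -0. -58. -26.] F [-0.   0.3 -0.3] w 0.609
MOVE [-0.0005  0.0967 -0.0015] [-0.002  0.     0.   ] rows>= 1.9 0.0
```

>>> move_arm(increments="0.6 0 0.04 0 0 0 0;0.6 0 0.08 0 0 0 0;0.6 0 0.095 0 0 0 0;0.6 0 0.095 0 0 0 0;0 0 0.095 0 0 0 0;-0.6 0 0.095 0 0 0 0;-0.6 0 0.095 0 0 0 0;-0.6 0 0.095 0 0 0 0")

```text
time_s: 21.5
tcp_pos: [0.667, 0.0474, 0.0271]
ee_rot: [[0.145, 0.005, -0.989], [0.989, 0.002, 0.145], [0.003, -1.0, -0.005]]
wrist_force: [-0.4, -0.2, -0.1]
gripper_width: 0.767
```

>>> move_arm(increments="-0.6 0 0 0 0 0 0;-0.6 0 -0.04 0 0 0 0;-0.7 0 -0.08 0 0 0 0;-0.7 0 -0.11 0 0 0 0;-0.7 0 -0.11 0 0 0 0;-0.7 0 -0.11 0 0 0 0")

```text
time_s: 22.1
tcp_pos: [0.666, 0.0472, 0.1364]
ee_rot: [[0.146, 0.004, -0.989], [0.989, 0.002, 0.146], [0.003, -1.0, -0.004]]
wrist_force: [-0.2, 0.3, -0.7]
gripper_width: 0.849
```

Run:
```python
from h import *
im,d=capture("wrist");cv2.imwrite("pics/w14.png",im[:,:,::-1])
go(.4535,-.004,.12,157)
```

```text
t 22.15 tcp [0.6652 0.047  0.1349] jaw 171.6 j [ 18.  30.   0.  -0. -60. -26.] F [-0.8  0.4 -0.6] w 0.847
MOVE [-0.0814  0.0146  0.202 ] [0.001 0.255 0.002] rows>= 4.4 1.7
```

View pics/w14.png

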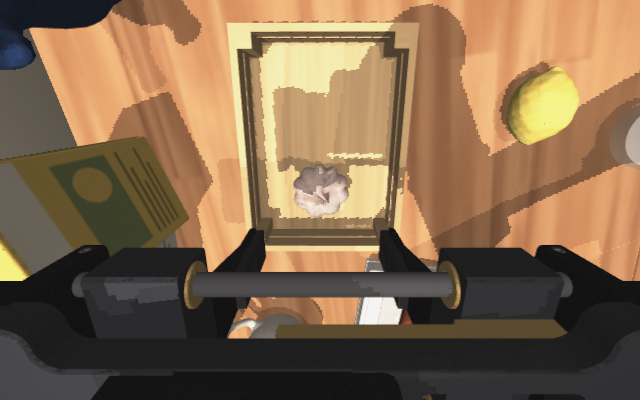

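Garlic rests in the crate (320,190). Now the lemon, seen at (543,106).

>>> move_arm(increments="-0.8 -0.081 0.014 0.202 0 0.255 0;-0.8 -0.081 0.014 0.202 0 0.255 0;-0.8 -0.081 0.014 0.202 0 0.255 0;-0.8 -0.081 0.014 0.202 0 0.255 0;-0.8 -0.081 0.014 0.202 0 0.255 0;-0.8 -0.081 0.014 0.202 0 0.255 0;-0.8 -0.081 0.014 0.202 0 0.255 0")

```text
time_s: 22.85
tcp_pos: [0.4545, -0.0036, 0.1205]
ee_rot: [[0.39, 0.002, -0.921], [0.921, 0.001, 0.39], [0.002, -1.0, -0.002]]
wrist_force: [0.7, -0.7, 0.3]
gripper_width: 0.897
```

Run:
```python
from h import *
c=camera_params("wrist");im,d=capture("wrist");cv2.imwrite("pics/w15.png",im[:,:,::-1])
W=cloud(d,c);m=(abs(W[...,0]-.4535)<.06)&(abs(W[...,1]+.004)<.06)&(W[...,2]>.012)&(W[...,2]<.07);p=W[m][:,:2];print(rect(p))
e=np.linalg.eigh(np.cov(p.T));print(np.degrees(np.arctan2(e[1][1,1],e[1][0,1])))
go(.4535,-.004,.011,157)
```

```text
(array([453.8,  -5.9]), array([55.2, 55.7]), 23.5)
70.66580927887549
t 22.9 tcp [ 0.4552 -0.0034  0.1206] jaw 157.0 j [ 20.  12. -31.   0. -47. -43.] F [ 0.4  0.5 -0.4] w 0.902
MOVE [-0.0015  0.1096  0.0016] [0.002 0.001 0.002] rows>= 2.2 0.0
```

View pics/w15.png

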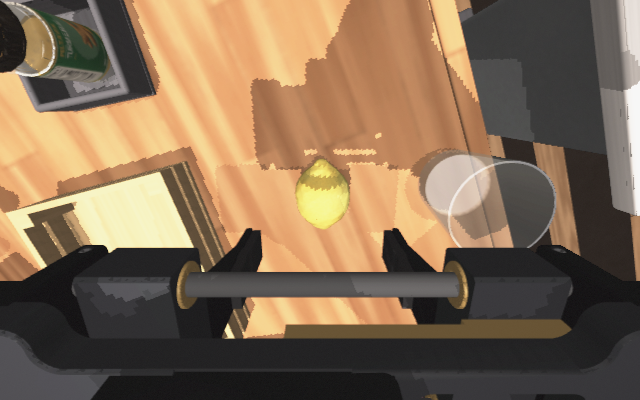

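The lemon is at (322,195). The unnamed clear glass at (500,205) stands close enough that the gripper body could touch its rim during a vertical descent. I'll tilt the tool about 12° so that end of the body stays above the rim.

Run:
```python
from h import *
W=cloud(np.load("top0.npy"),camera_params("top"));W2=cloud(np.load("side0.npy"),camera_params("side"))
for w in(W,W2):
    m=(abs(w[...,0]-.333)<.045)&(abs(w[...,1]-.04)<.045)&(w[...,2]>.05);print(np.percentile(w[m][:,2],[50,80,90,95,99]).round(3))
go(.4537,-.005,.017,157)
```

```text
[0.08  0.09  0.092 0.093 0.095]
[0.071 0.084 0.087 0.09  0.092]
t 22.9 tcp [ 0.4552 -0.0034  0.1206] jaw 157.0 j [ 20.  12. -31.   0. -47. -43.] F [ 0.4  0.5 -0.4] w 0.902
MOVE [-0.0023  0.1036  0.001 ] [0.002 0.001 0.002] rows>= 2.1 0.0
```

>>> move_arm(increments="-0.6 -0.002 0 0.003 0.21 0 0;-0.6 -0.002 0 0.003 0.21 0 0;-0.6 -0.002 0.03 0.003 0.21 0 0;-0.6 -0.002 0.06 0.003 0.21 0 0;-0.6 -0.002 0.085 0.003 0.21 0 0;-0.6 -0.002 0.1 0.003 0.21 0 0;-0.6 -0.002 0.1 0.003 0.21 0 0;-0.6 -0.002 0.1 0.003 0.21 0 0")

```text
time_s: 23.7
tcp_pos: [0.452, -0.0041, 0.0205]
ee_rot: [[0.39, -0.19, -0.901], [0.921, 0.082, 0.381], [0.002, -0.978, 0.207]]
wrist_force: [-0.4, 0.1, 0.1]
gripper_width: 0.801
```

Run:
```python
from h import *
im,d=capture("wrist");cv2.imwrite("pics/w16.png",im[:,:,::-1])
s=sense();print(s["tcp_pos"],s["ee_rot"].round(3),s["wrist_force"],s["gripper_width"])
```

```text
[ 0.45224378 -0.00400896  0.02108276] [[ 0.39  -0.189 -0.901]
 [ 0.921  0.082  0.381]
 [ 0.002 -0.979  0.206]] [1.01399465e+00 5.01918542e-01 6.00258612e-04] 0.7986482998969903
```

View pics/w16.png

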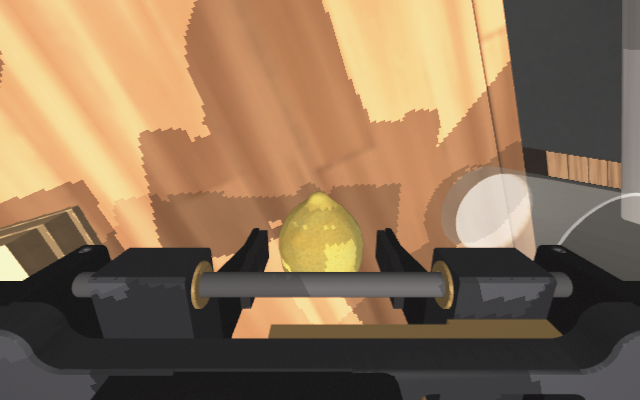

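Lemon (320,235) sits centred between the fingers; glass rim remains clear.

>>> move_arm(increments="-0.6 0 0.004 -0.001 0 0 0;-0.6 0 0.004 -0.001 0 0 0;0.6 0 0.004 -0.001 0 0 0;0.6 0 0.004 -0.001 0 0 0;0.6 0 0.004 -0.001 0 0 0;0.6 0 0.004 -0.001 0 0 0;0.6 0 0.004 -0.001 0 0 0;0.6 0 0.004 -0.001 0 0 0")

```text
time_s: 24.55
tcp_pos: [0.4512, -0.0042, 0.017]
ee_rot: [[0.39, -0.19, -0.901], [0.921, 0.083, 0.381], [0.002, -0.978, 0.207]]
wrist_force: [-0.3, 0.3, 2.6]
gripper_width: 0.568
```

>>> move_arm(increments="0.6 0 0 0 0 0 0;0.6 0 0 0 0 0 0;0.6 0 -0.03 0.006 0 0 0;0.6 0 -0.08 0.017 0 0 0;0.6 0 -0.12 0.025 0 0 0;0.6 0 -0.12 0.025 0 0 0")

```text
time_s: 25.15
tcp_pos: [0.4554, -0.0043, 0.1444]
ee_rot: [[0.389, -0.177, -0.904], [0.921, 0.084, 0.38], [0.009, -0.981, 0.195]]
wrist_force: [0.0, -0.3, -2.3]
gripper_width: 0.566
```

Run:
```python
from h import *
im,d=capture("wrist");cv2.imwrite("pics/w17.png",im[:,:,::-1])
go(.652,-.043,.13,171.6)
```

```text
t 25.2 tcp [ 0.4532 -0.0042  0.1416] jaw 157.1 j [ 15.  16. -20.  -8. -64. -33.] F [-0.2  0.6 -1.4] w 0.564
MOVE [ 0.0418 -0.0282 -0.1965] [-0.2   -0.253  0.032] rows>= 4.1 2.2
```

View pics/w17.png

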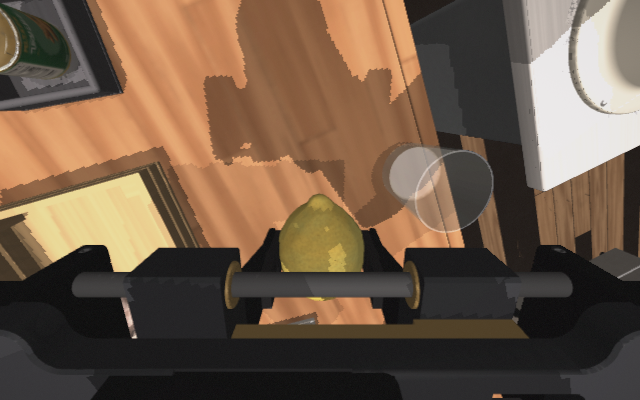

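Lemon held at (320,245). Carrying it to the crate and levelling the tool.

>>> move_arm(increments="0.6 0.042 -0.028 -0.1965 -0.2 -0.253 0.032;0.6 0.042 -0.028 -0.1965 -0.2 -0.253 0.032;0.6 0.042 -0.028 -0.1965 -0.2 -0.253 0.032;0.6 0.042 -0.028 -0.1965 -0.2 -0.253 0.032;0.6 0.042 -0.028 -0.1965 -0.2 -0.253 0.032;0.6 0.042 -0.028 -0.1965 -0.2 -0.253 0.032;0.6 0.042 -0.028 -0.1965 -0.2 -0.253 0.032")

```text
time_s: 25.9
tcp_pos: [0.6484, -0.0432, 0.1245]
ee_rot: [[0.146, -0.011, -0.989], [0.989, -0.001, 0.146], [-0.003, -1.0, 0.011]]
wrist_force: [-1.2, -0.3, -1.0]
gripper_width: 0.564
```

Run:
```python
from h import *
go(.652,-.043,.027,171.6)
```

```text
t 25.9 tcp [ 0.6484 -0.0432  0.1245] jaw 171.6 j [ 10.  29.  -3.  -0. -59. -19.] F [-1.2 -0.3 -1. ] w 0.564
MOVE [ 0.001   0.0975 -0.0046] [-0.011 -0.    -0.003] rows>= 2.0 0.1
```

>>> move_arm(increments="0.6 0 0.04 -0.003 -0.01 0 0;0.6 0 0.08 -0.003 -0.01 0 0;0.6 0 0.096 -0.003 -0.01 0 0;0.6 0 0.096 -0.003 -0.01 0 0;0 0 0.096 -0.003 -0.01 0 0;-0.6 0 0.096 -0.003 -0.01 0 0;-0.6 0 0.096 -0.003 -0.01 0 0;-0.6 0 0.096 -0.003 -0.01 0 0")

```text
time_s: 26.7
tcp_pos: [0.6531, -0.0436, 0.0317]
ee_rot: [[0.146, 0.005, -0.989], [0.989, -0.003, 0.146], [-0.002, -1.0, -0.005]]
wrist_force: [0.8, -0.1, -0.1]
gripper_width: 0.746
```

>>> move_arm(increments="-0.6 0 0 0 0 0 0;-0.6 0 0 0 0 0 0;-0.6 0 -0.04 0 0 0 0;-0.6 0 -0.08 0 0 0 0;-0.6 0 -0.13 0 0 0 0;-0.6 0 -0.16 0 0 0 0;-0.6 0 -0.16 0 0 0 0")

```text
time_s: 27.4
tcp_pos: [0.655, -0.0433, 0.1969]
ee_rot: [[0.145, 0.015, -0.989], [0.989, -0.003, 0.145], [-0.0, -1.0, -0.015]]
wrist_force: [-0.1, -0.1, -0.6]
gripper_width: 0.803
```

Run:
```python
from h import *
im,d=capture("wrist");cv2.imwrite("pics/w18.png",im[:,:,::-1])
go(.45,.1,.23,171.6)
```

```text
t 27.45 tcp [ 0.6532 -0.0432  0.1934] jaw 171.6 j [ 10.  26.   2.   0. -66. -19.] F [-0.7  0.3 -0.6] w 0.796
MOVE [ 0.112  -0.0387  0.2216] [ 0.009  0.    -0.001] rows>= 5.0 0.1
```

View pics/w18.png

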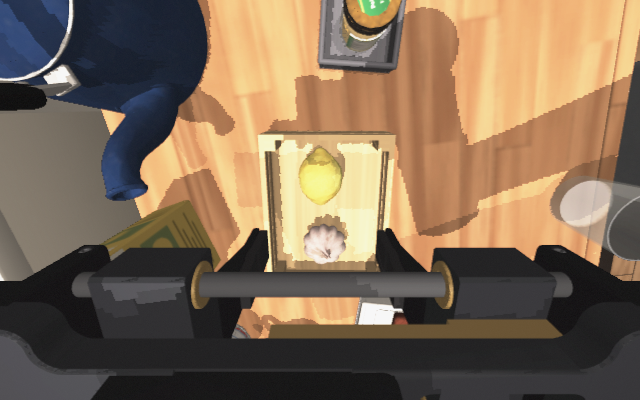

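Lemon (320,177) and garlic (325,243) are both in the crate. I'll move the arm aside and check the whole scene.

>>> move_arm(increments="-0.6 0.112 -0.07 0.22 0 0 0;-0.6 0.112 -0.07 0.22 0 0 0;-0.6 0.112 -0.07 0.22 0 0 0;-0.6 0.112 -0.07 0.22 0 0 0;-0.6 0.112 -0.07 0.22 0 0 0;-0.6 0.112 -0.07 0.22 0 0 0;-0.6 0.112 -0.07 0.22 0 0 0;-0.6 0.112 -0.07 0.22 0 0 0")

```text
time_s: 28.25
tcp_pos: [0.4506, 0.0995, 0.2582]
ee_rot: [[0.146, 0.001, -0.989], [0.989, -0.004, 0.146], [-0.004, -1.0, -0.001]]
wrist_force: [1.1, 0.1, -0.5]
gripper_width: 0.799
```

```bash
cat > chk.py <<'E'
from h import *
import sys
k=sys.argv[1]
def loc(p,c,a): # a = yaw of frame
    a=np.radians(a);v=np.array(p)/1000-np.array(c);return (np.array([[np.cos(a),np.sin(a)],[-np.sin(a),np.cos(a)]])@v*1000).round(1)
for n in("top","side"):
    im,d=capture(n);cv2.imwrite(f"pics/{n}_{k}.png",im[:,:,::-1]);W=cloud(d,camera_params(n));Z=W[...,2]
    def box(x,y,h,z0,z1):
        m=(abs(W[...,0]-x)<h)&(abs(W[...,1]-y)<h)&(Z>z0)&(Z<z1);return W[m]
    for nm,x,y,h,z0,z1,c,a in[("blk",.5937,-.2,.037,.085,.14,(.5856,-.238),-12.2),("red",.5775,-.2757,.037,.085,.14,(.5856,-.238),-12.2),("grip",.584,.237,.06,.014,.04,(.5897,.236),-14.9),("garlic",.665,.0465,.04,.03,.08,(.6588,.002),-8.4),("lemon",.652,-.043,.045,.03,.08,(.6588,.002),-8.4),("tumbler",.4,.387,.06,.07,.12,(.3995,.3875),0),("mug",.43,-.42,.09,.06,.12,(.43,-.42),0)]:
        p=box(x,y,h,z0,z1)
        if len(p)<10: print(n,nm,len(p));continue
        q=rect(p[:,:2]);print(n,nm,len(p),q,"local",loc(q[0],c,a),"z",np.percentile(p[:,2],[5,50,95]).round(3))
E
python3 chk.py f1
```

```text
top blk 207 (array([ 591.9, -199.8]), array([42.6, 41.9]), 46.3) local [-1.9 38.7] z [0.097 0.111 0.115]
top red 219 (array([ 575.4, -278.1]), array([43. , 42.9]), 26.6) local [ -1.5 -41.3] z [0.096 0.111 0.115]
top grip 206 (array([592.3, 238.1]), array([116.8, 102. ]), 89.6) local [2.  2.7] z [0.018 0.023 0.03 ]
top garlic 233 (array([666.7,  43.9]), array([52.5, 48.7]), 1.2) local [ 1.7 42.6] z [0.034 0.044 0.055]
top lemon 290 (array([652.7, -57.1]), array([90.3, 50.2]), 64.0) local [  2.6 -59.4] z [0.036 0.05  0.059]
top tumbler 0
top mug 391 (array([ 428. , -427.3]), array([109.5,  90.8]), 67.9) local [-2.  -7.3] z [0.063 0.084 0.096]
side blk 132 (array([ 593.7, -199.6]), array([51.8, 42.6]), 67.1) local [-0.2 39.2] z [0.089 0.108 0.114]
side red 121 (array([ 576.3, -277.1]), array([51.1, 43. ]), 57.9) local [ -0.8 -40.2] z [0.09  0.109 0.115]
side grip 343 (array([583.9, 237.3]), array([119.1, 118.8]), 0.9) local [-5.9 -0.2] z [0.015 0.021 0.028]
side garlic 163 (array([667.3,  47.9]), array([49.4, 51.2]), 54.1) local [ 1.7 46.6] z [0.031 0.042 0.052]
side lemon 198 (array([648.2, -49.2]), array([81.3, 70.7]), 84.4) local [ -3.  -52.2] z [0.032 0.047 0.058]
side tumbler 201 (array([399.3, 388.3]), array([71.9, 69.9]), 88.1) local [-0.2  0.8] z [0.071 0.081 0.086]
side mug 0
```

View pics/top_f1.png

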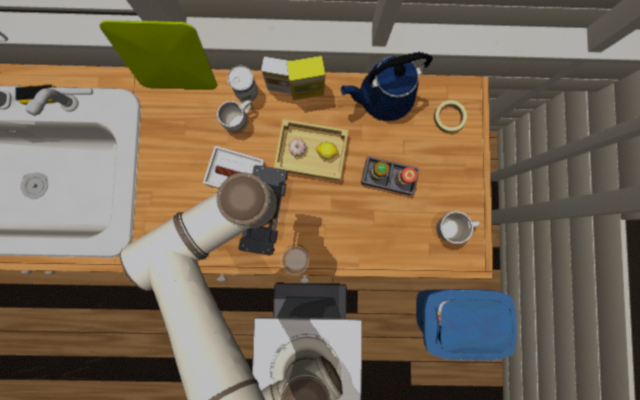

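View pics/side_f1.png

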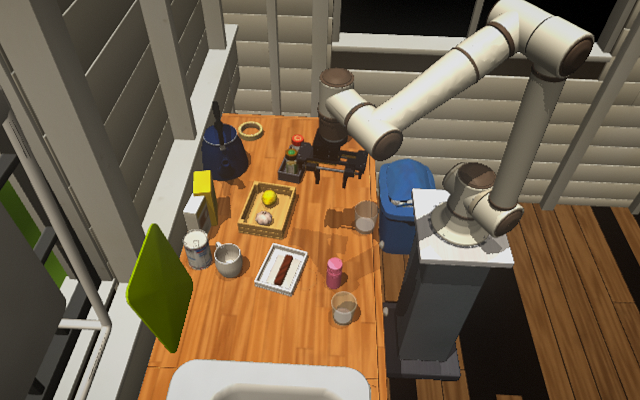

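```bash
python3 -c "
from station import r,sense
s=sense();print(s['time_s'],s['wrist_force'],abs(s['joint_velocities']).max());print(r.finish_job())"
```

```text
28.35 [ 0.14352693  0.74910813 -0.21940871] 0.4234585408976925
the job is handed in; nothing more can be done
None
```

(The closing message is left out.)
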